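Weigh two plaster plugs and mount the sound one

TASK

Two mounting plugs look alike, but one is a sound solid casting and the other has a void inside. Gently stand one on each pan of the balance, let go and see which side drops; then take the plug from the dropped side and push it down the collar of the display stand until it has bottomed firmly on the spring buffer inside, without forcing it. Leave the lighter plug standing on its pan and the other things where they are.

Things in the scene. Friction and masses are not known exactly. Their poses are not given: they have to be found in the camera images.
- plug_a: plain white plaster plug, a solid-looking round bar 32 mm in diameter and 90 mm tall, standing upright on the table; its lowest 10 mm taper to 28 mm at the foot. Looks just like plug_b; about 0.1 to 0.25 kg, and the two differ clearly in weight. Origin at the centre of the foot, z up along the axis.
- plug_b: the other plaster plug, same shape, size and look as plug_a. Origin at the centre of the foot, z up along the axis.
- balance: pivot balance, fixed on the table: dark steel foot 85 x 100 mm, cheeks 68 mm high, and a free-swinging aluminium beam 250 mm long along its own y with a shallow round pan near each end. Origin on the table under the pivot, which is 58 mm up. More than 15 N on it is rough handling.
- beam (a joint): tilt of the balance beam, rad: 0 level (where it settles when empty), positive = pan_left down / pan_right up, stops at +-0.095; a weak spring levels it (1 N on a pan lowers it 6 mm). With both plugs on, the heavier side drops to about 0.06; the lighter plug alone also tips it to about 0.055, the heavier alone to the stop.
- pan_left (a point): centre of the inner floor of the pan at the balance's +y end, 120 mm from the pivot, 65 mm above the table when level, 11 mm lower or higher at the stops. The pan is a cup of about 42 mm inner diameter with a 12 mm rim above the floor; moves and tilts with the beam.
- pan_right (a point): the same for the pan at the balance's -y end.
- stand: display stand, fixed: wooden board 120 x 120 x 14 mm, origin at the middle of its underside. In the collar on it hides a rubber-faced spring buffer: its face lies 18 to 34 mm below the mouth, set differently each time and not measured; it yields about 0.17 mm per N. A plug is home when it rests on the buffer after a press of over 4 N on it; over 20 N on the buffer is forcing.
- collar: upright grey tube fixed on the board, outer diameter 52 mm, bore 36 mm, 70 mm high over the table. From 3 to 11 mm below the mouth two sprung steel jaws (its own +y and -y sides, 30 mm apart) grip the plug: entering and sliding through them takes a push of up to about 10 N on top of any buffer force, and they keep a plug from falling in by itself. Origin on the table, on the bore axis.
- mouth (a point): centre of the collar's open mouth, 70 mm above the table, z up along the bore.
- pot: bystander: open paint tin, 51 mm wide, 75 mm tall. Origin under its centre.
- dish: bystander: flat white dish, 75 mm wide, 15 mm tall. Origin under its centre.
- half_brain: bystander: half of a brain model, 112 x 156 x 69 mm. Origin under its centre.

How it is judged:
By the outcome, as a careful person would: the job done as asked, in the order asked, and still so for the second after the job is handed in, with the robot touching nothing.
It also fails if it takes over 72 s, if anything falls off the work surface, if the arm or the gripper's body presses on something with over 40 N, if the wrist force passes 120 N, or if a joint passes its speed limit or range.

ROBOT

A 6-joint arm with a two-finger parallel gripper is mounted at the origin on a cart in front of the work surface, level with it; the furniture and walls round the work are solid. World frame = base frame: x ahead of the robot, y to its left, z up, the work surface at z = 0. Lengths are in m, angles in rad, forces in N, time in s.
With the tool pointing down it reaches from about 0.275 to 0.875 m from the base axis. Payload 12.5 kg.
Tool frame: the origin (TCP) lies midway between the tips of the shut fingers; the grasp point (between the pads) lies env.pinch_z behind it (env.pinch_z is the distance from the TCP to the grasp point, in m); z points along the fingers, y is the line along which they close (so a half turn about z gives the same grasp; the last joint's range is limited). The gripper opens to 85 mm and grips with 20 to 120 N. Pads are 22 mm wide; open, the fingers measure 114 mm over their backs; the gripper's body (76 mm by 85 mm) begins 54 mm behind the grasp point. The pads swing forward as they close: fully open they stand 13 mm farther back than shut.
Start: joints at [-0.085, 0.351, 1.652, -0, 1.139, -0.085], TCP at [0.55, 0, 0.231] pointing down, gripper open.
Joint ranges: [-2.75, 2.75], [-0.79, 2.1], [0.01, 2.65], [-1.57, 4.71], [0.07, 3.14], [-2.87, 2.87]. Speed limits (rad/s): [2.22, 2.22, 2.79, 3.14, 3.14, 3.14].

INTERFACE

Orientations are given as a 3x3 rotation matrix whose columns are the frame's x, y, z axes.
In Python, from station import status, eyes, workorder, env gives the robot as it stands.
- The arm moves only by the tool arm_command, never from a script. Its argument "commands" is one flat list of numbers, 5 for each row, row after row: the shift along the tool's x, y, z normalised to -1 to 1, where 1 is 0.3 m, then the turn about the tool's z normalised to -1 to 1, where 1 is 2 pi rad, then the opening, from -1 (shut) to 1 (fully open). In form: [x, y, z, yaw, gripper, x, y, z, yaw, gripper, ...]. A call has 1 to 8 rows; each row is the pose to reach, as a shift and turn from the pose commanded when the call began, along the tool's axes at that moment, turning the shorter way round; what a row does not reach only later rows make up. A row lasts 1/10 s, in which the tool goes at most 50 mm and 8.59 degrees, less where a joint would pass 70% of its speed; a pose out of reach is approached as far as the arm can. A call with a number of a shift or a turn outside -1 to 1 is refused whole. A call with a gripper value outside its range is refused whole. The fingers move at their own pace and stop on an object; "force" is the grip in N (left out, the last holds). Time passes only in rows, so rows that repeat a pose let the fingers close. It gives the time, the measured TCP pose, the force, the opening and the grip force at its end, in the units of the state.
- status.get_obs(): the state, without advancing time (a new reading comes with each control period).
- eyes.read_camera(name): name is "scene" or "side" or "wrist"; returns the picture (384x512x3 uint8, blue, green, red); there is no depth.
- eyes.camera_model(name): a dict with "vfov" (degrees; the focal length in pixels is half the picture's height over the tangent of half this angle, whatever the lens; pixels are square), "cx", "cy" (the principal point, pixels), "extrinsics" (4x4, takes a point from camera to world coordinates). Camera axes: x right, y up, looking along -z (the intrinsics and any distortion apply to the point x, -y, -z); pixel columns grow to the right and rows downward; lengths in m; the calibration is good to about 2 mm. The wrist camera is an equidistant fisheye: a pixel r from the principal point sees the ray r / f radians off the axis. A picture is of the moment at which its call begins: read the wrist's pose just before it. camera_model takes no time and is no camera call; for the wrist camera it gives the pose at the moment of the call.
- workorder.job_done(): hands the job in; it is judged then, once.
The state is a dict: "time": time; "joint_pos": joint angles; "qvel": joint speeds; "joint_efforts": joint torques, N m; "eef_pos": TCP position; "tcp_rot": TCP orientation; "force": force on the tool from outside, world axes, zero at the start; "ft_torque": the same for the moment, N m; "width": finger opening in m; "grip_force": force on a finger pad.
Only numpy, scipy, OpenCV 4.12 (cv2) and the standard library are available. Lean on these libraries where they do the work, as an engineer would, in place of code of your own. Each camera call takes 0.05 s, during which the arm holds its last target. There are 200 camera calls.

## Working session

There is one attempt and no reset: what is moved stays moved. The work goes in short steps, Python scripts to look and compute and a tool call to move; the robot and the scene stay as the last step left them, time stands still between calls to the robot, and variables do not carry over. Pictures are saved under pics/ and viewed, at most 10 in all, crops included, and the job is handed in when it is done.

Besides the shell and the picture viewer there is one more tool, called after "Call:" as a command line: name --argument value ..., lists and objects as JSON in quotes. arm_command: Moves the arm, as the interface text tells. Scaled input: -1 to 1 covers 0.3 m each way for a shift and 2 pi rad each way for a turn. Its arguments: {"type":"object","properties":{"commands":{"type":"array","items":{"type":"number","minimum":-1,"maximum":1}},"force":{"type":"number"}},"required":["commands"]}

```bash
mkdir -p pics; ls; python3 - <<'E'
from station import status, eyes, workorder, env
import cv2,numpy as np
o=status.get_obs(); print(o['time'],o['eef_pos'],o['tcp_rot'],o['width'],env.pinch_z)
for n in ["scene","side","wrist"]:
    im=eyes.read_camera(n); cv2.imwrite(f"pics/{n}0.png",im); m=eyes.camera_model(n); print(n,m)
a=[cv2.imread(f"pics/{n}0.png") for n in("scene","side","wrist")]
E
```

```text
pics
0.0 [5.49655511e-01 5.20379831e-05 2.30739336e-01] [[-1.82719442e-05  9.99999301e-01 -1.18206716e-03]
 [ 9.99999996e-01  1.83760753e-05  8.80815162e-05]
 [ 8.81031764e-05 -1.18206554e-03 -9.99999297e-01]] 0.0850829922829232 0.0187
scene {'vfov': 55.91565917604365, 'cx': 255.57964562585724, 'cy': 189.5278158643606, 'extrinsics': array([[ 0.84784638,  0.28758113, -0.44548132,  0.0773891 ],
       [-0.53009658,  0.47938113, -0.69942215, -0.87279495],
       [ 0.01241473,  0.82915067,  0.55888732,  0.75894587],
       [ 0.        ,  0.        ,  0.        ,  1.        ]])}
side {'vfov': 54.906775442261086, 'cx': 253.52861891248142, 'cy': 189.66553208394518, 'extrinsics': array([[ 0.86583527,  0.25329225, -0.4314769 ,  0.07586868],
       [-0.50032041,  0.4332186 , -0.74966735, -0.95679479],
       [-0.00296111,  0.86496513,  0.50182323,  0.7000768 ],
       [ 0.        ,  0.        ,  0.        ,  1.        ]])}
wrist {'vfov': 65.70646984690485, 'cx': 250.7086687554863, 'cy': 196.85788516617245, 'extrinsics': array([[ 9.99999730e-01, -2.14262609e-04,  7.02788382e-04,
         5.49523414e-01],
       [-1.44310995e-05,  9.50620864e-01,  3.10354593e-01,
         7.98660882e-02],
       [-7.34582683e-04, -3.10354519e-01,  9.50620604e-01,
         3.73776643e-01],
       [ 0.00000000e+00,  0.00000000e+00,  0.00000000e+00,
         1.00000000e+00]])}
```

View pics/scene0.png

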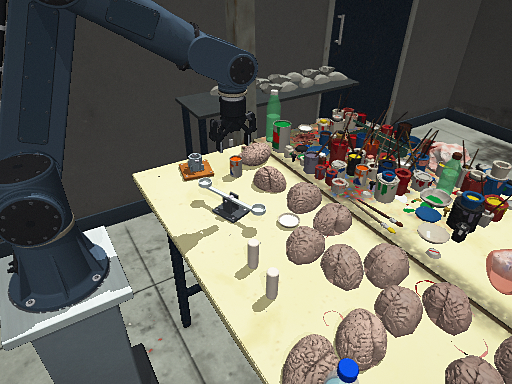

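View pics/wrist0.png

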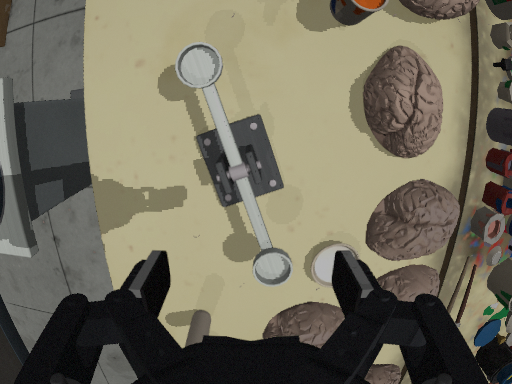

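Scene view: stand at ~(196,165), pot (236,165), pans (205,183) and (259,210), dish (289,220), plugs (253,252) and (272,283). Wrist view: pans at (200,65) and (272,266), pivot at ~(238,170).

```bash
cat > h.py <<'E'
from station import status, eyes, workorder, env
import cv2,numpy as np
def ray(m,n,u,v):
    f=192/np.tan(np.radians(m['vfov'])/2); a,b=(u-m['cx']),(v-m['cy'])
    if n=='wrist':
        r=np.hypot(a,b); t=r/f; s=np.sin(t)/max(r,1e-9); d=np.array([a*s,-b*s,-np.cos(t)])
    else: d=np.array([a/f,-b/f,-1])
    E=np.array(m['extrinsics']); return E[:3,3],E[:3,:3]@d
def onz(m,n,u,v,z):
    o,d=ray(m,n,u,v); return o+d*(z-o[2])/d[2]
def proj(m,n,P):
    f=192/np.tan(np.radians(m['vfov'])/2); E=np.array(m['extrinsics'])
    p=(np.atleast_2d(P)-E[:3,3])@E[:3,:3]; a,b,c=p[:,0],-p[:,1],-p[:,2]
    if n=='wrist':
        q=np.hypot(a,b); t=np.arctan2(q,c); return np.c_[m['cx']+f*t*a/q,m['cy']+f*t*b/q]
    return np.c_[m['cx']+f*a/c,m['cy']+f*b/c]
E
python3 - <<'E'
from h import *
m=eyes.camera_model('wrist')
for u,v,z in[(200,65,.077),(272,266,.077),(238,172,.06)]: print('wrist',onz(m,'wrist',u,v,z).round(4))
for n in('scene','side'):
    m=eyes.camera_model(n)
    if n=='scene':
        for u,v,z in[(205,183,.077),(259,210,.077),(253,242,.09),(272,271,.09),(253,267,0),(271,298,0),(195,156,.07),(236,158,.075),(289,220,.015)]: print(n,u,v,onz(m,n,u,v,z).round(4))
a=cv2.imread('pics/side0.png')
b=cv2.imread('pics/scene0.png')
c=np.hstack([cv2.resize(x[130:310,170:300],None,fx=3,fy=3,interpolation=cv2.INTER_CUBIC) for x in(b,a)])
cv2.imwrite('pics/crop.png',c)
E
```

```text
wrist [0.4995 0.1193 0.077 ]
wrist [ 0.574  -0.1015  0.077 ]
wrist [0.5355 0.0058 0.06  ]
scene 205 183 [0.4925 0.1048 0.077 ]
scene 259 210 [ 0.5697 -0.1215  0.077 ]
scene 253 242 [ 0.4691 -0.2487  0.09  ]
scene 272 271 [ 0.4538 -0.3634  0.09  ]
scene 253 267 [ 0.4667 -0.254   0.    ]
scene 271 298 [ 0.4492 -0.3715  0.    ]
scene 195 156 [0.5472 0.3121 0.07  ]
scene 236 158 [0.6734 0.2078 0.075 ]
scene 289 220 [ 0.6696 -0.1496  0.015 ]
```

View pics/crop.png

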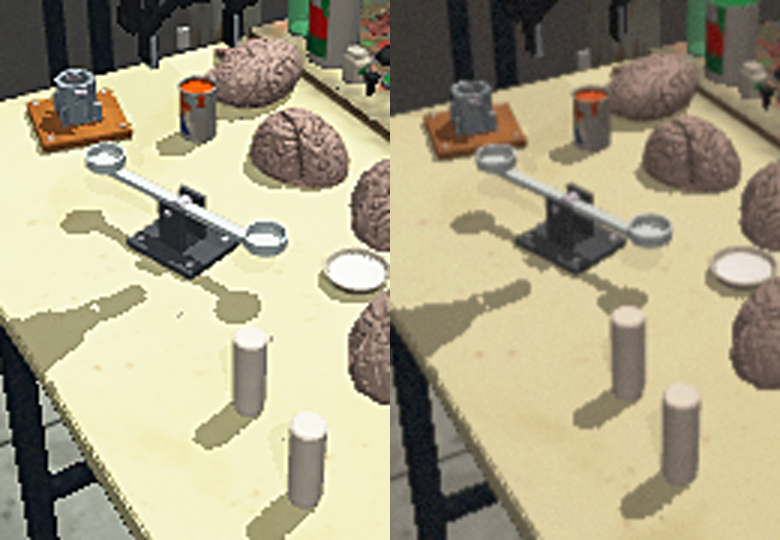

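Crop: both views agree with stand, pot, balance, and the two plugs near (0.47,-0.25) and (0.45,-0.37). Moving to see the plugs with the wrist camera.

Call:
arm_command --commands '[-0.8,-0.3,0,0,1,-0.8,-0.3,0,0,1,-0.8,-0.3,0,0,1,-0.8,-0.3,0,0,1,-0.8,-0.3,0,0,1,-0.8,-0.3,0,0,1]' --force 60

```text
time: 0.75
eef_pos: [0.4582, -0.2439, 0.2312]
tcp_rot: [[0.004, 1.0, -0.0], [1.0, -0.004, -0.001], [-0.001, -0.0, -1.0]]
force: [-0.2, 0.6, -0.5]
width: 0.0852
grip_force: 0.0
```

Call:
arm_command --commands '[-0.53,0,0,0,1,-0.53,0,0,0,1,-0.53,0,0,0,1,-0.53,0,0,0,1,-0.53,0,0,0,1,-0.53,0,0,0,1]'

```text
time: 1.35
eef_pos: [0.4602, -0.3977, 0.231]
tcp_rot: [[-0.001, 1.0, -0.001], [1.0, 0.001, 0.001], [0.001, -0.001, -1.0]]
force: [-0.4, 0.7, 0.8]
width: 0.0854
grip_force: 0.0
```

```bash
cat > snap.py <<'E'
import sys
from h import *
n,name=sys.argv[1:3]
o=status.get_obs(); m=eyes.camera_model(n); im=eyes.read_camera(n); cv2.imwrite(f'pics/{name}.png',im)
import pickle; pickle.dump((n,m,o),open(f'pics/{name}.pkl','wb'))
print(o['time'],np.round(o['eef_pos'],4),np.round(o['force'],2),np.round(o['qvel'],3))
E
python3 snap.py wrist w1; python3 - <<'E'
from h import *
import pickle
im=cv2.imread('pics/w1.png'); n,m,o=pickle.load(open('pics/w1.pkl','rb'))
for p in [(.467,-.252),(.452,-.368)]:
  print(proj(m,n,[[*p,.09],[*p,0]]).round())
E
```

```text
1.35 [ 0.4602 -0.3977  0.231 ] [-0.37  0.67  0.82] [ 0.015 -0.013  0.008 -0.001  0.    -0.002]
[[259.  35.]
 [257.  51.]]
[[243. 155.]
 [245. 143.]]
```

View pics/w1.png

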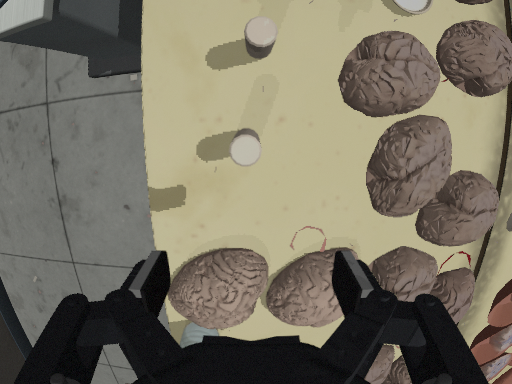

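Wrist view: plug tops at about (261,31) and (245,149), close to the predictions. Refining both, and the pans from the first wrist picture.

```bash
cat > fit.py <<'E'
from h import *
import pickle
from scipy.optimize import least_squares
def blob(im,u,v,R,lo=150,sat=40):
    h=cv2.cvtColor(im,cv2.COLOR_BGR2HSV); k=((h[...,2]>lo)&(h[...,1]<sat)).astype(np.uint8)
    w=np.zeros_like(k); cv2.circle(w,(u,v),R,1,-1); k&=w
    n,l,s,c=cv2.connectedComponentsWithStats(k); i=1+np.argmax(s[1:,4]); 
    ct=cv2.findContours((l==i).astype(np.uint8),0,cv2.CHAIN_APPROX_NONE)[0]
    return cv2.convexHull(max(ct,key=len))[:,0],s[i]
E
python3 - <<'E'
from fit import *
im=cv2.imread('pics/w1.png'); n,m,o=pickle.load(open('pics/w1.pkl','rb'))
for u,v in[(261,31),(245,149)]:
    print(im[v,u], cv2.cvtColor(im[v-25:v+26,u:u+1],cv2.COLOR_BGR2HSV)[::4,0].tolist())
    ct,s=blob(im,u,v,22,lo=188,sat=40); (cx,cy),ax,an=cv2.fitEllipse(ct); print(s,cx,cy,ax, onz(m,n,cx,cy,.09).round(4))
im=cv2.imread('pics/wrist0.png')
c=np.hstack([cv2.resize(im[30:100,165:235],None,fx=5,fy=5),cv2.resize(im[231:301,237:307],None,fx=5,fy=5)])
cv2.imwrite('pics/pans.png',c)
E
```

```text
[162 176 186] [[24, 63, 178], [24, 64, 174], [25, 61, 176], [17, 32, 184], [16, 33, 186], [18, 33, 186], [18, 34, 187], [19, 33, 186], [18, 33, 186], [19, 33, 185], [17, 39, 132], [21, 37, 69], [13, 41, 75]]Traceback (most recent call last):
  File "<stdin>", line 5, in <module>
cv2.error: OpenCV(4.12.0) /io/opencv/modules/imgproc/src/shapedescr.cpp:361: error: (-201:Incorrect size of input array) There should be at least 5 points to fit the ellipse in function 'fitEllipseNoDirect'
```

```bash
python3 - <<'E'
from fit import *
im=cv2.imread('pics/w1.png'); n,m,o=pickle.load(open('pics/w1.pkl','rb'))
for u,v in[(261,31),(245,149)]:
    ct,s=blob(im,u,v,22,lo=165,sat=48); (cx,cy),ax,an=cv2.fitEllipse(ct)
    print(s,cx,cy,ax, onz(m,n,cx,cy,.09).round(4), onz(m,n,cx+ax[0]/2,cy,.09)-onz(m,n,cx-ax[0]/2,cy,.09))
im=cv2.imread('pics/wrist0.png')
c=np.hstack([cv2.resize(im[30:100,165:235],None,fx=5,fy=5),cv2.resize(im[231:301,237:307],None,fx=5,fy=5)])
cv2.imwrite('pics/pans.png',c)
E
```

```text
[246  16  32  29 702] 261.5747985839844 30.005163192749023 (28.299198150634766, 31.306201934814453) [ 0.4698 -0.2465  0.09  ] [0.02648006 0.00038063 0.        ]
[231 135  31  30 732] 245.948974609375 150.00595092773438 (30.256057739257812, 30.50731658935547) [ 0.4551 -0.363   0.09  ] [ 2.91644461e-02 -3.30935525e-05  0.00000000e+00]
```

View pics/pans.png

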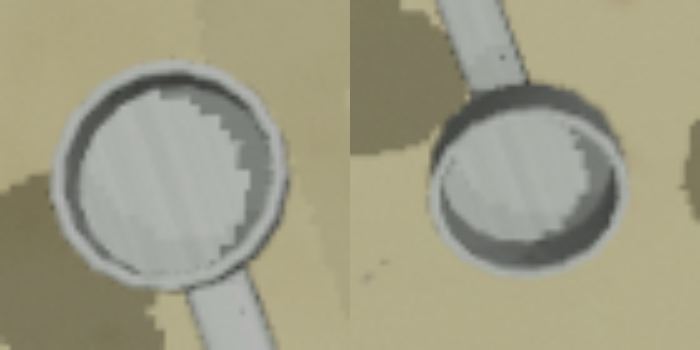

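Pans crop: left pan rim centre at ≈(199,65), right at ≈(273,269) in the full picture. Plugs are at (0.470,-0.246) and (0.455,-0.363), agreeing between cameras. Going to the first plug.

Call:
arm_command --commands '[0.507,0.033,0,0,1,0.507,0.033,0,0,1,0.507,0.033,0,0,1,0.507,0.033,0,0,1,0.507,0.033,0.2,0,1,0.507,0.033,0.3,0,1,0.507,0.033,0.3,0,1]'

```text
time: 2.1
eef_pos: [0.4677, -0.2446, 0.1375]
tcp_rot: [[-0.001, 1.0, -0.007], [1.0, 0.001, 0.004], [0.004, -0.007, -1.0]]
force: [-0.0, -0.5, 0.1]
width: 0.0854
grip_force: 0.0
```

Call:
arm_command --commands '[0,0,0.15,0,1,0,0,0.25,0,1,0,0,0.317,0,1,0,0,0.317,0,1,0,0,0.317,0,1]'

```text
time: 2.6
eef_pos: [0.4708, -0.2473, 0.0481]
tcp_rot: [[-0.0, 1.0, 0.002], [1.0, 0.0, -0.001], [-0.001, 0.002, -1.0]]
force: [-0.1, -1.0, -0.9]
width: 0.0857
grip_force: 0.0
```

Call:
arm_command --commands '[0,0,0,0,-1,0,0,0,0,-1,0,0,0,0,-1,0,0,0,0,-1,0,0,0,0,-1,0,0,0,0,-1,0,0,0,0,-1]' --force 60

```text
time: 3.3
eef_pos: [0.4702, -0.2471, 0.047]
tcp_rot: [[0.0, 1.0, 0.001], [1.0, -0.0, -0.0], [-0.0, 0.001, -1.0]]
force: [-2.4, 0.6, 6.4]
width: 0.0304
grip_force: 58.7
```

Call:
arm_command --commands '[0,0,-0.05,0,-1,0,0,-0.2,0,-1,0,0,-0.4,0,-1,0,0,-0.433,0,-1,0,0,-0.433,0,-1,0,0,-0.433,0,-1,0,0,-0.433,0,-1]'

```text
time: 4.0
eef_pos: [0.4692, -0.2464, 0.1745]
tcp_rot: [[0.0, 1.0, -0.002], [1.0, -0.0, 0.001], [0.001, -0.002, -1.0]]
force: [-0.5, 0.3, -1.0]
width: 0.0306
grip_force: 59.5
```

```bash
python3 -c "
from h import *
o=status.get_obs();print(o['time'],o['force'],o['qvel'].round(3) if hasattr(o['qvel'],'round') else o['qvel'])"
```

```text
4.0 [-0.5370776   0.28495529 -0.98949628] [ 0.     0.006 -0.001  0.001  0.002  0.001]
```

Call:
arm_command --commands '[0.933,0.1,0,0,-1,0.933,0.1,0,0,-1,0.933,0.1,0,0,-1,0.933,0.1,0,0,-1,0.933,0.1,0,0,-1,0.933,0.1,0,0,-1,0.933,0.1,0,0,-1,0.933,0.1,0,0,-1]'

```text
time: 4.8
eef_pos: [0.4993, 0.0334, 0.1749]
tcp_rot: [[-0.002, 1.0, -0.002], [1.0, 0.002, -0.0], [-0.0, -0.002, -1.0]]
force: [-0.2, -1.0, -1.1]
width: 0.0306
grip_force: 59.5
```

```bash
python3 snap.py wrist w2
```

```text
4.8 [0.4993 0.0334 0.1749] [-0.2  -1.02 -1.11] [-0.036 -0.007 -0.002 -0.003  0.002 -0.005]
```

View pics/w2.png

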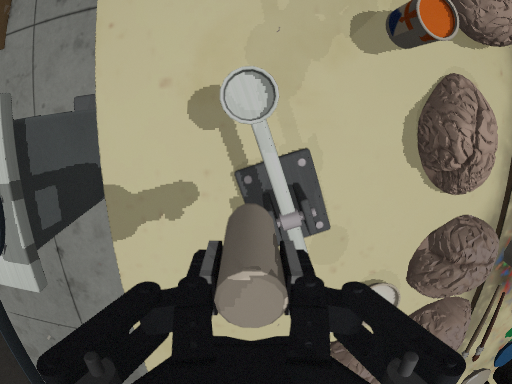

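Plug held upright between the fingers, foot near (250,212); left pan rim centre at (249,96).

```bash
python3 - <<'E'
from h import *
import pickle
im=cv2.imread('pics/w2.png'); n,m,o=pickle.load(open('pics/w2.pkl','rb'))
print(onz(m,n,249,96,.077).round(4),onz(m,n,247,94,.066).round(4),[ (onz(m,n,249+29,96,.077)-onz(m,n,249-29,96,.077)).round(4)])
p=o['eef_pos'];R=np.array(o['tcp_rot'])
f=p+R@[0,0,.047]; print(f, proj(m,n,[f, p-R@[0,0,.0187], p-R@[0,0,.043]]).round(1))
for y in (.0,.02): print(onz(m,n,291,218,.06))
n2,m2='wrist',None
h=cv2.cvtColor(im,cv2.COLOR_BGR2HSV)
# rim: gray low saturation, in window
k=(h[...,1]<28).astype(np.uint8); w=np.zeros_like(k); cv2.circle(w,(249,96),34,1,-1); k&=w
g=cv2.cvtColor(im,cv2.COLOR_BGR2GRAY)
c=cv2.HoughCircles(g[50:145,200:300],cv2.HOUGH_GRADIENT,1,200,param1=100,param2=12,minRadius=23,maxRadius=33); print(c)
E
```

```text
[0.4973 0.1189 0.077 ] [0.4955 0.1209 0.066 ] [array([0.0462, 0.    , 0.    ])]
[0.49918223 0.03340068 0.127856  ] [[251.2 221.4]
 [251.4 272.9]
 [251.5 303.5]]
[0.53666721 0.00823162 0.06      ]
[0.53666721 0.00823162 0.06      ]
[[[43.5 46.5 23.5]]]
```

Call:
arm_command --commands '[0.285,-0.006,0,-0.052,-1,0.285,-0.006,0,-0.052,-1,0.285,-0.006,0,-0.052,-1,0.285,-0.006,0.05,-0.052,-1,0.285,-0.006,0.12,-0.052,-1,0.285,-0.006,0.187,-0.052,-1,0.285,-0.006,0.187,-0.052,-1,0.285,-0.006,0.187,-0.052,-1]'

```text
time: 5.65
eef_pos: [0.4982, 0.1175, 0.1201]
tcp_rot: [[-0.319, 0.948, -0.001], [0.948, 0.319, -0.0], [0.0, -0.001, -1.0]]
force: [-0.3, -0.1, -1.8]
width: 0.0309
grip_force: 59.6
```

```bash
python3 snap.py wrist w3; python3 snap.py scene s3; python3 - <<'E'
from h import *
a=cv2.imread('pics/w3.png')[0:330,100:430]; b=cv2.resize(cv2.imread('pics/s3.png')[140:260,170:290],(330,330))
cv2.imwrite('pics/c3.png',np.hstack([a,b]))
E
```

```text
5.65 [0.4982 0.1175 0.1201] [-0.27 -0.09 -1.84] [ 0.009 -0.021 -0.015 -0.     0.001 -0.001]
5.7 [0.4986 0.1178 0.1207] [-0.27 -0.93 -0.3 ] [ 0.007 -0.013 -0.005  0.    -0.002  0.   ]
```

View pics/c3.png

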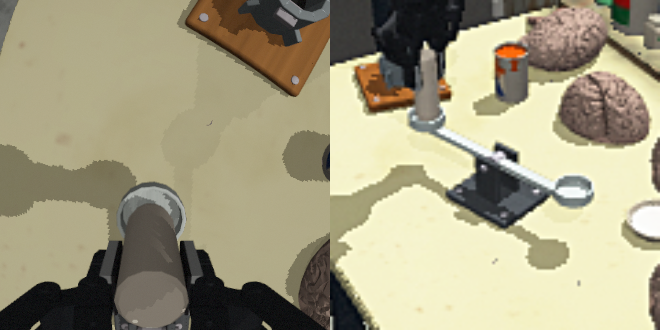

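Plug foot sits over the pan opening in both views. Lowering slowly to follow the pan down.

Call:
arm_command --commands '[0,0,0.01,0,-1,0,0,0.02,0,-1,0,0,0.03,0,-1,0,0,0.04,0,-1,0,0,0.05,0,-1,0,0,0.06,0,-1,0,0,0.06,0,-1,0,0,0.06,0,-1]'

```text
time: 6.55
eef_pos: [0.4981, 0.1186, 0.102]
tcp_rot: [[-0.321, 0.947, 0.0], [0.947, 0.321, 0.0], [0.0, 0.0, -1.0]]
force: [0.6, 0.9, 1.4]
width: 0.0306
grip_force: 59.7
```

```bash
python3 snap.py side s4; python3 - <<'E'
from h import *
cv2.imwrite('pics/c4.png',cv2.resize(cv2.imread('pics/s4.png')[140:260,170:290],(600,600),interpolation=cv2.INTER_CUBIC))
E
```

```text
6.55 [0.4981 0.1186 0.102 ] [0.6  0.89 1.37] [-0.001 -0.    -0.001  0.     0.001  0.   ]
```

Call:
arm_command --commands '[0,0,0,0,0.0,0,0,0,0,0.0,0,0,0,0,0.0,0,0,0,0,0.4,0,0,0,0,0.4,0,0,0,0,0.4]'

```text
time: 7.2
eef_pos: [0.4981, 0.1185, 0.102]
tcp_rot: [[-0.321, 0.947, -0.0], [0.947, 0.321, -0.0], [0.0, -0.0, -1.0]]
force: [0.4, 0.4, -0.3]
width: 0.06
grip_force: 0.0
```

```bash
python3 snap.py scene s5; python3 snap.py wrist w5; python3 - <<'E'
from h import *
a=cv2.imread('pics/w5.png')[0:330,100:430]; b=cv2.resize(cv2.imread('pics/s5.png')[140:260,170:290],(330,330))
cv2.imwrite('pics/c5.png',np.hstack([a,b]))
E
```

```text
7.2 [0.4981 0.1185 0.102 ] [ 0.39  0.42 -0.29] [ 0.003 -0.001 -0.    -0.    -0.     0.001]
7.25 [0.4981 0.1185 0.102 ] [-0.69 -0.53  0.26] [ 0.001 -0.001  0.     0.002 -0.001 -0.001]
```

View pics/c5.png

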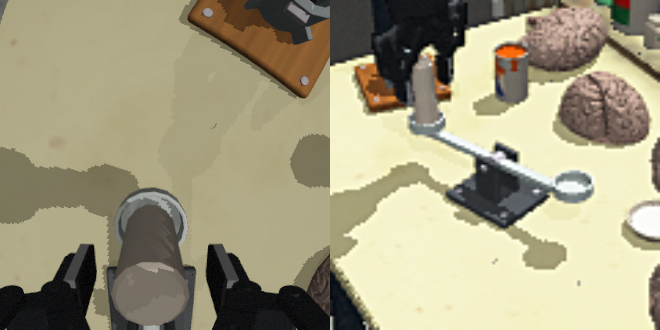

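The plug stands in the left pan, clear of the open fingers. Raising and looking at the stand.

Call:
arm_command --commands '[0,0,-0.05,0,0.6,0,0,-0.2,0,0.6,0,0,-0.36,0,0.6,0,0,-0.43,0,1,0.254,0.304,-0.43,0,1,0.254,0.304,-0.43,0,1,0.254,0.304,-0.43,0,1,0.254,0.304,-0.43,0,1]'

```text
time: 8.1
eef_pos: [0.5605, 0.2219, 0.2304]
tcp_rot: [[-0.323, 0.946, -0.0], [0.946, 0.323, 0.0], [0.0, -0.0, -1.0]]
force: [-0.2, 0.5, 0.4]
width: 0.0857
grip_force: 0.0
```

Call:
arm_command --commands '[0,0,0,0,1,0,0,0,0,1]'

```text
time: 8.3
eef_pos: [0.5596, 0.2191, 0.231]
tcp_rot: [[-0.32, 0.947, -0.0], [0.947, 0.32, -0.0], [-0.0, -0.001, -1.0]]
force: [0.1, -1.2, 0.9]
width: 0.0857
grip_force: 0.0
```

```bash
python3 snap.py wrist w6; python3 - <<'E'
from fit import *
im=cv2.imread('pics/w6.png'); n,m,o=pickle.load(open('pics/w6.pkl','rb'))
print(proj(m,n,[[.547,.312,.07],[.4975,.119,.15]]).round())
E
```

```text
8.3 [0.5596 0.2191 0.231 ] [ 0.07 -1.24  0.86] [-0.003 -0.005  0.     0.001 -0.001  0.003]
[[269.  91.]
 [154. 280.]]
```

View pics/w6.png

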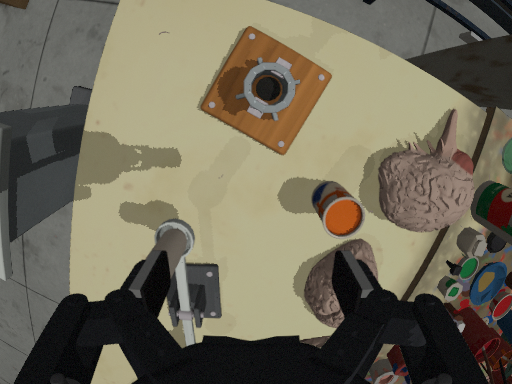

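Stand in view: mouth ring centre at ≈(270,87), jaws at ≈(283,63)/(256,115); the plug still stands in the left pan at (177,240).

```bash
python3 - <<'E'
from fit import *
im=cv2.imread('pics/w6.png'); n,m,o=pickle.load(open('pics/w6.pkl','rb'))
for u,v in[(270,87),(270,88),(272,86)]: print(onz(m,n,u,v,.07).round(4))
c=np.mean([onz(m,n,u,v,.014) for u,v in[(250,27),(331,76),(286,154),(201,107)]],0); print('board',c)
P=[onz(m,n,u,v,.014)[:2] for u,v in[(250,27),(331,76),(286,154),(201,107)]]; print([np.linalg.norm(P[i]-P[i-1]).round(3) for i in range(4)])
# model-fit ring: maximise gradient along projected circles r=26 and r=18
g=cv2.cvtColor(im,cv2.COLOR_BGR2HSV)[...,1].astype(float); g=cv2.GaussianBlur(g,(0,0),1)
t=np.linspace(0,2*np.pi,120,endpoint=False)
from scipy.ndimage import map_coordinates as mc
G=cv2.GaussianBlur(cv2.cvtColor(im,cv2.COLOR_BGR2GRAY).astype(float),(0,0),.8)
def val(I,x,y,r):
    q=proj(m,n,np.c_[x+r*np.cos(t),y+r*np.sin(t),0*t+.07]); return np.median(mc(I,[q[:,1],q[:,0]],order=1))
S=[]
for x in np.arange(.535,.56,.001):
  for y in np.arange(.30,.33,.001):
    S.append((val(G,x,y,.0225)-val(G,x,y,.0155)-0.5*abs(val(G,x,y,.0205)-val(G,x,y,.0245)), -val(g,x,y,.022)+val(g,x,y,.029),x,y))
S=np.array(S)
for j in(0,1,): 
    i=np.argsort(-S[:,j])[:8]; print(S[i].round(4).tolist())
s=S[:,0]+S[:,1]; i=np.argsort(-s)[:8]; print(S[i].mean(0))
E
```

```text
[0.5467 0.3165 0.07  ]
[0.547  0.3156 0.07  ]
[0.5483 0.3182 0.07  ]
board [0.54745734 0.31636015 0.014     ]
[np.float64(0.114), np.float64(0.114), np.float64(0.112), np.float64(0.118)]
[[82.0713, 135.6887, 0.547, 0.318], [81.3136, 140.4548, 0.546, 0.318], [80.4014, 126.7443, 0.547, 0.319], [80.1144, 143.1559, 0.547, 0.317], [79.2038, 127.4992, 0.546, 0.319], [78.7986, 120.7509, 0.548, 0.319], [78.1651, 127.5673, 0.548, 0.32], [77.7756, 125.6286, 0.548, 0.318]]
[[73.2455, 148.9686, 0.546, 0.316], [76.1514, 148.0816, 0.546, 0.317], [74.2523, 146.3087, 0.546, 0.315], [77.2831, 144.8954, 0.547, 0.316], [70.7199, 143.4243, 0.545, 0.316], [80.1144, 143.1559, 0.547, 0.317], [-7.3186, 142.2252, 0.541, 0.309], [53.3361, 142.1831, 0.545, 0.31]]
[ 76.89395155 143.87225358   0.54625      0.316625  ]
```

Call:
arm_command --commands '[-0.863,-0.4755,0,0,1,-0.863,-0.4755,0,0,1,-0.863,-0.4755,0,0,1,-0.863,-0.4755,0,0,1,-0.863,-0.4755,0,0,1,-0.863,-0.4755,0,0,1,-0.863,-0.4755,0,0,1,-0.863,-0.4755,0,0,1]'

```text
time: 9.15
eef_pos: [0.5075, -0.0721, 0.2313]
tcp_rot: [[-0.318, 0.948, 0.0], [0.948, 0.318, 0.0], [-0.0, 0.0, -1.0]]
force: [-1.4, 0.5, 0.1]
width: 0.0852
grip_force: 0.0
```

Call:
arm_command --commands '[-0.863,-0.4755,0,0,1,-0.863,-0.4755,0,0,1,-0.863,-0.4755,0,0,1,-0.863,-0.4755,0,0,1,-0.863,-0.4755,0,0,1,-0.863,-0.4755,0,0,1,-0.863,-0.4755,0,0,1,-0.863,-0.4755,0,0,1]'

```text
time: 9.95
eef_pos: [0.4562, -0.3615, 0.2307]
tcp_rot: [[-0.32, 0.947, -0.0], [0.947, 0.32, 0.001], [0.001, -0.0, -1.0]]
force: [0.5, 1.1, 0.0]
width: 0.0856
grip_force: 0.0
```

Call:
arm_command --commands '[0,0,0.15,0,1,0,0,0.3,0,1,0,0,0.3,0,1]'

```text
time: 10.25
eef_pos: [0.4545, -0.3581, 0.1363]
tcp_rot: [[-0.323, 0.946, -0.007], [0.946, 0.323, 0.007], [0.008, -0.004, -1.0]]
force: [0.3, 0.3, -0.1]
width: 0.0855
grip_force: 0.0
```

Call:
arm_command --commands '[0,0,0,0,1,0,0,0.15,0,1,0,0,0.25,0,1,0,0,0.317,0,1,0,0,0.317,0,1,0,0,0.317,0,1]'

```text
time: 10.85
eef_pos: [0.4573, -0.3626, 0.0483]
tcp_rot: [[-0.321, 0.947, 0.002], [0.947, 0.321, -0.002], [-0.003, 0.001, -1.0]]
force: [0.1, -1.1, 0.5]
width: 0.0853
grip_force: 0.0
```

Call:
arm_command --commands '[0,0,0,0,-1,0,0,0,0,-1,0,0,0,0,-1,0,0,0,0,-1,0,0,0,0,-1,0,0,0,0,-1,0,0,0,0,-1]'

```text
time: 11.55
eef_pos: [0.4563, -0.3623, 0.0466]
tcp_rot: [[-0.321, 0.947, 0.001], [0.947, 0.321, -0.001], [-0.001, 0.0, -1.0]]
force: [-1.9, 1.1, 6.0]
width: 0.0307
grip_force: 58.5
```

Call:
arm_command --commands '[0,0,-0.05,0,-1,0,0,-0.2,0,-1,0,0,-0.35,0,-1,0,0,-0.433,0,-1,0,0,-0.433,0,-1,0,0,-0.433,0,-1,0,0,-0.433,0,-1,0,0,-0.433,0,-1]'

```text
time: 12.35
eef_pos: [0.4555, -0.3615, 0.1744]
tcp_rot: [[-0.321, 0.947, -0.002], [0.947, 0.321, 0.002], [0.002, -0.001, -1.0]]
force: [-0.5, 0.6, -2.6]
width: 0.0303
grip_force: 59.6
```

Call:
arm_command --commands '[0.4,0.654,0,0,-1,0.4,0.654,0,0,-1,0.4,0.654,0,0,-1,0.4,0.654,0,0,-1,0.4,0.654,0,0,-1,0.4,0.654,0,0,-1,0.4,0.654,0,0,-1]'

```text
time: 13.05
eef_pos: [0.603, -0.1849, 0.1746]
tcp_rot: [[-0.322, 0.947, -0.002], [0.947, 0.322, 0.001], [0.001, -0.002, -1.0]]
force: [0.3, -0.7, -2.1]
width: 0.0308
grip_force: 59.9
```

```bash
python3 snap.py wrist w7; cat > ring.py <<'E'
# fit a light-grey ring (r_out, r_in) at height z: contrast of ring against outside (saturation) and inside-dark optional
from fit import *
from scipy.ndimage import map_coordinates as mc
def ring(name,x0,y0,z,ro,w=.02,st=.001):
    im=cv2.imread(f'pics/{name}.png'); n,m,o=pickle.load(open(f'pics/{name}.pkl','rb'))
    g=cv2.GaussianBlur(cv2.cvtColor(im,cv2.COLOR_BGR2HSV)[...,1].astype(float),(0,0),.8)
    t=np.linspace(0,2*np.pi,120,endpoint=False); S=[]
    def val(x,y,r):
        q=proj(m,n,np.c_[x+r*np.cos(t),y+r*np.sin(t),0*t+z]); return mc(g,[q[:,1],q[:,0]],order=1,mode='nearest')
    for x in np.arange(x0-w,x0+w,st):
        for y in np.arange(y0-w,y0+w,st):
            S.append((np.mean(np.clip(val(x,y,ro+.003)-val(x,y,ro-.0015),-40,40)),x,y))
    S=np.array(S); i=np.argsort(-S[:,0])[:6]; return S[i[0],0].round(1),S[i].mean(0)[1:].round(4),proj(m,n,[[*S[i].mean(0)[1:],z]]).round(1)
E
python3 - <<'E'
from ring import *
for a in[('w2',.4975,.119,.077),('wrist0',.4975,.119,.077),('wrist0',.575,-.105,.077),('w7',.575,-.105,.084),('w7',.575,-.105,.088)]: print(a,ring(*a,.023))
E
```

```text
13.05 [ 0.603  -0.1849  0.1746] [ 0.27 -0.65 -2.06] [-0.034 -0.012  0.009  0.    -0.002 -0.005]
('w2', 0.4975, 0.119, 0.077) (np.float64(37.1), array([0.497 , 0.1197]), array([[248.7,  95.1]]))Traceback (most recent call last):
  File "<stdin>", line 2, in <module>
  File "ring.py", line 5, in ring
    im=cv2.imread(f'pics/{name}.png'); n,m,o=pickle.load(open(f'pics/{name}.pkl','rb'))
                                                         ~~~~^^^^^^^^^^^^^^^^^^^^^^^^^
FileNotFoundError: [Errno 2] No such file or directory: 'pics/wrist0.pkl'
```

```bash
python3 - <<'E'
from ring import *
for z in(.077,.084,.088): print(ring('w7',.575,-.105,z,.023))
for z in(.065,.07): print(ring('w6',.4975,.119,z,.023))
E
```

```text
(np.float64(36.9), array([ 0.5745, -0.106 ]), array([[249.2,  98.3]]))
(np.float64(37.1), array([ 0.5742, -0.1058]), array([[248.8,  97.8]]))
(np.float64(37.2), array([ 0.5742, -0.1062]), array([[248.6,  98.1]]))
(np.float64(25.4), array([0.497, 0.123]), array([[174.5, 237.2]]))
(np.float64(27.0), array([0.4977, 0.1248]), array([[174.4, 237.9]]))
```

Call:
arm_command --commands '[0.28,-0.007,0,0,-1,0.28,-0.007,0,0,-1,0.28,-0.007,0,0,-1,0.28,-0.007,0.05,0,-1,0.28,-0.007,0.1,0,-1,0.28,-0.007,0.132,0,-1,0.28,-0.007,0.132,0,-1,0.28,-0.007,0.132,0,-1]'

```text
time: 13.9
eef_pos: [0.5744, -0.1072, 0.1365]
tcp_rot: [[-0.32, 0.947, 0.0], [0.947, 0.32, -0.0], [-0.0, 0.0, -1.0]]
force: [-0.5, -0.4, -1.7]
width: 0.031
grip_force: 59.9
```

Call:
arm_command --commands '[0,0,0.015,0,-1,0,0,0.03,0,-1,0,0,0.04,0,-1,0,0,0.05,0,-1,0,0,0.06,0,-1,0,0,0.07,0,-1,0,0,0.07,0,-1,0,0,0.07,0,-1]'

```text
time: 14.7
eef_pos: [0.5743, -0.1065, 0.1152]
tcp_rot: [[-0.321, 0.947, -0.0], [0.947, 0.321, 0.0], [0.0, -0.0, -1.0]]
force: [-0.8, 0.4, -1.4]
width: 0.0308
grip_force: 60.0
```

Call:
arm_command --commands '[0,0,0.01,0,-1,0,0,0.02,0,-1,0,0,0.03,0,-1,0,0,0.035,0,-1,0,0,0.035,0,-1,0,0,0.035,0,-1]'

```text
time: 15.3
eef_pos: [0.5745, -0.1066, 0.1048]
tcp_rot: [[-0.321, 0.947, 0.0], [0.947, 0.321, -0.0], [-0.0, 0.0, -1.0]]
force: [0.2, -1.0, 0.2]
width: 0.0305
grip_force: 60.1
```

```bash
python3 snap.py side s8; python3 - <<'E'
from h import *
a=cv2.imread('pics/s8.png'); cv2.imwrite('pics/c8.png',cv2.resize(a[140:260,170:300],(650,600),interpolation=cv2.INTER_CUBIC))
E
```

```text
15.3 [ 0.5745 -0.1066  0.1048] [ 0.24 -0.98  0.22] [ 0.    -0.004  0.    -0.     0.001 -0.   ]
```

Call:
arm_command --commands '[0,0,0,0,0.0,0,0,0,0,0.0,0,0,0,0,0.0,0,0,0,0,0.4,0,0,0,0,0.4,0,0,0,0,0.6,0,0,0,0,0.6]'

```text
time: 16.05
eef_pos: [0.5743, -0.1065, 0.1047]
tcp_rot: [[-0.321, 0.947, -0.0], [0.947, 0.321, 0.0], [0.0, -0.0, -1.0]]
force: [0.2, 0.3, 0.5]
width: 0.0681
grip_force: 0.0
```

Call:
arm_command --commands '[0,0,-0.05,0,0.6,0,0,-0.2,0,0.6,0,0,-0.35,0,1,0,0,-0.42,0,1,-0.283,0,-0.42,0,1,-0.283,0,-0.42,0,1,-0.283,0,-0.42,0,1,-0.283,0,-0.42,0,1]'

```text
time: 16.85
eef_pos: [0.6014, -0.1872, 0.2313]
tcp_rot: [[-0.32, 0.947, 0.0], [0.947, 0.32, 0.0], [0.0, 0.0, -1.0]]
force: [0.1, 0.6, -0.2]
width: 0.0852
grip_force: 0.0
```

```bash
python3 snap.py wrist w9;python3 snap.py scene s9;python3 snap.py side d9; python3 - <<'E'
from h import *
b=[cv2.resize(cv2.imread(f'pics/{k}.png')[140:260,180:280],(400,480),interpolation=cv2.INTER_CUBIC) for k in('s9','d9')]
cv2.imwrite('pics/c9.png',np.hstack(b))
E
```

```text
16.85 [ 0.6014 -0.1872  0.2313] [ 0.05  0.55 -0.16] [ 0.025 -0.013  0.021  0.002 -0.006  0.004]
16.9 [ 0.6014 -0.1865  0.2312] [0.06 0.8  0.99] [ 0.017 -0.005  0.01  -0.    -0.004 -0.001]
16.95 [ 0.6014 -0.1861  0.2312] [ 0.22  0.88 -0.06] [ 0.007 -0.001  0.005 -0.001 -0.003 -0.   ]
```

View pics/c9.png

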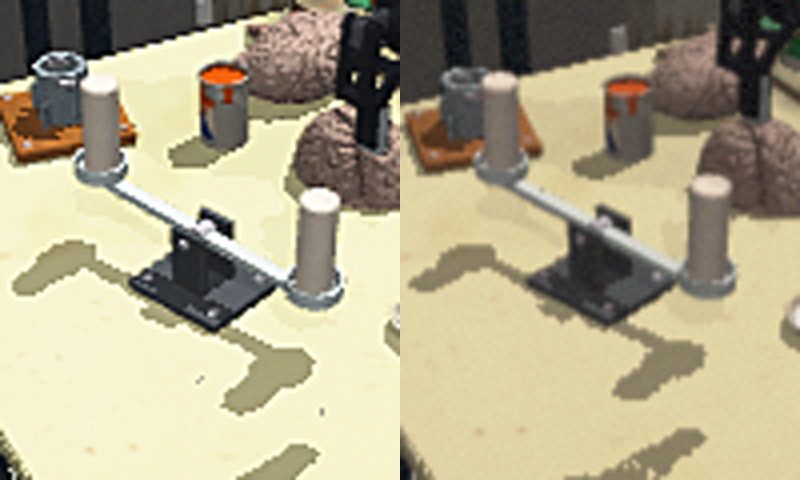

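The right pan (near one) hangs lower, its plug top at about scene (260,190), the left plug top at (205,161). Checking the tilt numerically.

```bash
python3 - <<'E'
from fit import *
L=np.array([.497,.1197]);R=np.array([.5742,-.106]);c=(L+R)/2;u=(L-c)/np.linalg.norm(L-c);print('c',c,'u',u)
n='scene';m=pickle.load(open('pics/s9.pkl','rb'))[1]; im=cv2.imread('pics/s9.png')
def top(s,th,h=.09,r=.12):  # s=+1 left; th>0 left down
    y=s*.12*np.cos(th)+np.sin(th)*(.007+h); z=.058+.007-s*.12*np.sin(th)+(np.cos(th)-1)*.1+h*1
    return [*(c+u*y),z]
for th in(-.06,0,.06): print(th,proj(m,n,[top(1,th),top(-1,th)]).round(1).tolist())
for q in[(205,161),(260,190)]:
    ct,s=blob(im,*q,12,lo=200,sat=30); print('scene top',ct.mean(0),s)
n,m,o=pickle.load(open('pics/w9.pkl','rb')); im=cv2.imread('pics/w9.png')
for th in(-.06,0,.06):
    p=top(-1,th); q=proj(m,n,[p])[0]; print('wrist',th,np.round(p,4),q.round(1))
q=proj(m,n,[top(-1,-.06)])[0].astype(int)
h=cv2.cvtColor(im,cv2.COLOR_BGR2HSV); print(h[q[1]-30:q[1]+31:4,q[0]].tolist()); print(h[q[1],q[0]-40:q[0]+41:5].tolist())
E
```

```text
c [0.5356  0.00685] u [-0.3236383   0.94618088]
-0.06 [[203.7, 159.8], [259.6, 189.1]]
0 [[202.6, 161.1], [258.2, 186.4]]
0.06 [[201.6, 162.4], [256.6, 183.8]]
scene top [204.22222222 160.        ] [201 158   8   5  31]
scene top [258.33333333 189.55555556] [255 187  10   6  43]
wrist -0.06 [ 0.5762 -0.112   0.1476] [251.3 103.8]
wrist 0 [ 0.5744 -0.1067  0.155 ] [251.3  96.2]
wrist 0.06 [ 0.5725 -0.101   0.162 ] [251.3  87.6]
[[45, 9, 167], [54, 7, 173], [50, 9, 169], [17, 36, 165], [18, 33, 178], [18, 31, 179], [23, 24, 182], [18, 33, 180], [23, 25, 181], [18, 36, 179], [18, 34, 179], [18, 33, 177], [16, 32, 178], [26, 58, 181], [25, 59, 181], [25, 59, 181]]
[[24, 64, 128], [25, 67, 125], [25, 65, 126], [26, 68, 127], [20, 31, 165], [23, 25, 182], [25, 25, 182], [22, 26, 183], [21, 28, 180], [19, 34, 179], [18, 34, 179], [18, 33, 178], [50, 8, 92], [26, 60, 180], [26, 59, 181], [26, 56, 181], [26, 58, 181]]
```

Tilt is -0.06: the right pan dropped, so plug 2 (right) is heavier, as the lift force also suggested. Turning to close along the beam and regrasping it.

Call:
arm_command --commands '[0,0,0,0.25,1,0,0,0,0.25,1,0,0,0,0.25,1,0,0,0,0.25,1,0,0,0,0.25,1,0,0,0,0.25,1,0,0,0,0.25,1,0.2675,0,0,0.25,1]'

```text
time: 17.8
eef_pos: [0.5861, -0.1414, 0.2306]
tcp_rot: [[0.772, 0.635, 0.001], [0.635, -0.772, -0.001], [0.0, 0.001, -1.0]]
force: [0.6, 1.1, 0.4]
width: 0.085
grip_force: 0.0
```

```bash
python3 -c "
from h import *
o=status.get_obs();R=np.array(o['tcp_rot']);print(o['joint_pos'],np.degrees(np.arctan2(R[1,1],R[0,1])),np.array(o['eef_pos']))"
```

```text
[-3.13614326e-01  4.46865526e-01  1.51017490e+00 -7.67384291e-04
  1.18323856e+00  5.68829816e-01] -50.54373964479109 [ 0.58611174 -0.14139971  0.23062428]
```

Call:
arm_command --commands '[0,0,0,0.058,1,0,0,0,0.058,1,0,0,0,0.058,1,0,0,0,0.058,1]'

```text
time: 18.2
eef_pos: [0.5854, -0.1386, 0.2311]
tcp_rot: [[0.945, 0.327, 0.0], [0.327, -0.945, -0.0], [0.0, 0.0, -1.0]]
force: [-0.5, 0.1, 0.7]
width: 0.0856
grip_force: 0.0
```

```bash
cat > go.py <<'E'
import sys
from h import *
# needed shift to a world target in tool units
o=status.get_obs();R=np.array(o['tcp_rot']);p=np.array(o['eef_pos'])
t=np.array([float(a) for a in sys.argv[1:4]]); print(o['time'],p.round(4),np.degrees(np.arctan2(R[1,1],R[0,1])).round(2),np.abs(o['qvel']).max().round(3),np.round(o['force'],2),'shift',(R.T@(t-p)/.3).round(4))
E
python3 go.py .5756 -.1102 .1047
```

```text
18.2 [ 0.5854 -0.1386  0.2311] -70.89 0.084 [-0.54  0.05  0.73] shift [-0.     -0.1002  0.4213]
```

Call:
arm_command --commands '[0,-0.1,0,0,1,0,-0.1,0,0,1,0,-0.1,0,0,1,0,-0.1,0,0,1,0,-0.1,0,0,1]'

```text
time: 18.7
eef_pos: [0.5759, -0.1117, 0.2307]
tcp_rot: [[0.945, 0.327, 0.0], [0.327, -0.945, -0.0], [0.0, 0.0, -1.0]]
force: [0.4, -0.0, -0.1]
width: 0.0853
grip_force: 0.0
```

```bash
python3 go.py .5756 -.1102 .1047
```

```text
18.7 [ 0.5759 -0.1117  0.2307] -70.9 0.003 [ 0.4  -0.04 -0.09] shift [ 0.0007 -0.005   0.42  ]
```

Call:
arm_command --commands '[0,-0.005,0.15,0,1,0,-0.005,0.25,0,1,0,-0.005,0.35,0,1,0,-0.005,0.42,0,1,0,-0.005,0.42,0,1,0,-0.005,0.42,0,1]'

```text
time: 19.3
eef_pos: [0.5756, -0.1102, 0.1052]
tcp_rot: [[0.945, 0.327, 0.0], [0.327, -0.945, -0.0], [0.0, 0.0, -1.0]]
force: [0.2, 0.4, 1.4]
width: 0.085
grip_force: 0.0
```

Call:
arm_command --commands '[0,0,0,0,0.0,0,0,0,0,0.0,0,0,0,0,0.0,0,0,0,0,-0.3,0,0,0,0,-0.3,0,0,0,0,-0.3,0,0,0,0,-0.3]' --force 30

```text
time: 20.0
eef_pos: [0.5754, -0.1099, 0.1048]
tcp_rot: [[0.945, 0.327, 0.0], [0.327, -0.945, -0.0], [0.0, 0.0, -1.0]]
force: [0.7, -1.1, 0.3]
width: 0.0314
grip_force: 29.5
```

```bash
python3 go.py .5756 -.1102 .1047
```

```text
20.0 [ 0.5754 -0.1099  0.1048] -70.92 0.001 [ 0.69 -1.11  0.29] shift [0.0004 0.0012 0.0003]
```

Call:
arm_command --commands '[0,0,-0.008,0,-1,0,0,-0.016,0,-1,0,0,-0.024,0,-1,0,0,-0.032,0,-1,0,0,-0.04,0,-1,0,0,-0.05,0,-1,0,0,-0.06,0,-1,0,0,-0.07,0,-1]' --force 60

```text
time: 20.8
eef_pos: [0.5752, -0.1098, 0.1259]
tcp_rot: [[0.945, 0.327, -0.0], [0.327, -0.945, 0.0], [-0.0, -0.0, -1.0]]
force: [-0.5, 0.4, -1.6]
width: 0.0305
grip_force: 58.7
```

Call:
arm_command --commands '[0,0,-0.02,0,-1,0,0,-0.06,0,-1,0,0,-0.14,0,-1,0,0,-0.23,0,-1,0,0,-0.28,0,-1,0,0,-0.28,0,-1,0,0,-0.28,0,-1]'

```text
time: 21.5
eef_pos: [0.5751, -0.1097, 0.2097]
tcp_rot: [[0.945, 0.327, 0.0], [0.327, -0.945, -0.0], [0.0, 0.0, -1.0]]
force: [0.5, 0.6, -2.4]
width: 0.0309
grip_force: 58.9
```

```bash
python3 go.py .547 .317 .21; python3 snap.py scene s10; python3 snap.py wrist w10; python3 - <<'E'
from fit import *
im=cv2.imread('pics/s10.png')
ct,s=blob(im,204,161,12,lo=200,sat=30); print('left top',ct.mean(0),s)
n,m,o=pickle.load(open('pics/w10.pkl','rb')); print(proj(m,n,[[.497,.12,.06],[.547,.317,.07]]).round())
E
```

```text
21.5 [ 0.5751 -0.1097  0.2097] -70.91 0.021 [ 0.55  0.57 -2.4 ] shift [ 3.7660e-01 -1.3748e+00 -1.1000e-03]
21.5 [ 0.5751 -0.1097  0.2097] [ 0.55  0.57 -2.4 ] [-0.002  0.021  0.015 -0.    -0.005 -0.001]
21.55 [ 0.5748 -0.1097  0.209 ] [-0.54 -0.34 -1.67] [ 0.001  0.011  0.006 -0.001  0.001 -0.   ]
left top [202.66666667 162.33333333] [199 160   8   5  27]
[[ 50. 183.]
 [-43. 111.]]
```

Call:
arm_command --commands '[0.28,-0.961,0,0,-1,0.28,-0.961,0,0,-1,0.28,-0.961,0,0,-1,0.28,-0.961,0,0,-1,0.28,-0.961,0,0,-1,0.28,-0.961,0,0,-1,0.28,-0.961,0,0,-1,0.28,-0.961,0,0,-1]'

```text
time: 22.4
eef_pos: [0.5597, 0.1909, 0.2086]
tcp_rot: [[0.944, 0.329, -0.002], [0.329, -0.944, -0.001], [-0.002, 0.0, -1.0]]
force: [-0.7, 0.1, -2.6]
width: 0.0307
grip_force: 59.6
```

Call:
arm_command --commands '[-0.185,-0.413,0,0,-1,-0.185,-0.413,0,0,-1,-0.185,-0.413,0,0,-1,-0.185,-0.413,0,0,-1,-0.185,-0.413,0,0,-1,-0.185,-0.413,0,0,-1]'

```text
time: 23.0
eef_pos: [0.4682, 0.2878, 0.2095]
tcp_rot: [[0.946, 0.325, -0.0], [0.325, -0.946, -0.0], [-0.0, 0.0, -1.0]]
force: [0.4, -0.1, -1.2]
width: 0.0307
grip_force: 60.0
```

```bash
python3 go.py .547 .317 .13; python3 snap.py wrist w11; python3 - <<'E'
from ring import *
print(ring('w11',.547,.317,.07,.026,w=.012)); print(ring('w6',.547,.317,.07,.026,w=.012))
# inner-edge fit on grey level: ring bright, bore/walls dark
for name in('w6','w11'):
    im=cv2.imread(f'pics/{name}.png'); n,m,o=pickle.load(open(f'pics/{name}.pkl','rb'))
    G=cv2.GaussianBlur(cv2.cvtColor(im,cv2.COLOR_BGR2GRAY).astype(float),(0,0),.8); t=np.linspace(0,2*np.pi,120,endpoint=False)
    def v(x,y,r):
        q=proj(m,n,np.c_[x+r*np.cos(t),y+r*np.sin(t),0*t+.07]); return mc(G,[q[:,1],q[:,0]],order=1)
    S=np.array([(np.mean(np.clip(v(x,y,.0195)-v(x,y,.0165),-50,50)),x,y) for x in np.arange(.537,.557,.0005) for y in np.arange(.307,.328,.0005)])
    i=np.argsort(-S[:,0])[:10]; print(name,S[i[0],0],S[i].mean(0)[1:],S[i].std(0)[1:])
    # board colour centroid (orange/brown)
    h=cv2.cvtColor(im,cv2.COLOR_BGR2HSV); k=((h[...,0]<16)&(h[...,1]>110)).astype(np.uint8); q=proj(m,n,[[.547,.317,.014]])[0].astype(int)
    w=np.zeros_like(k); cv2.circle(w,tuple(map(int,q)),90,1,-1); k&=w
    k=cv2.morphologyEx(k,cv2.MORPH_OPEN,np.ones((3,3)))
    nn,l,s,c=cv2.connectedComponentsWithStats(k); j=1+np.argmax(s[1:,4]); ct=cv2.findContours((l==j).astype(np.uint8),0,1)[0]
    P=np.array([onz(m,n,a,b,.014)[:2] for a,b in max(ct,key=cv2.contourArea)[:,0]],np.float32); print('board',cv2.minAreaRect(P))
E
```

```text
23.0 [0.4682 0.2878 0.2095] -71.01 0.004 [ 0.37 -0.08 -1.24] shift [ 0.2801 -0.0066  0.2649]
23.0 [0.4682 0.2878 0.2095] [ 0.37 -0.08 -1.24] [-0.003  0.002 -0.004  0.002  0.001  0.002]
(np.float64(31.5), array([0.5463, 0.3167]), array([[249. ,  98.9]]))
(np.float64(32.7), array([0.5465, 0.3182]), array([[270.3,  85.4]]))
w6 43.00115202467508 [0.54625 0.3176 ] [0.00051235 0.00037417]
board ((0.5458457469940186, 0.3160541355609894), (0.1179472953081131, 0.11794313043355942), 78.78935241699219)
w11 42.83518363480023 [0.5466  0.31785] [0.0006245  0.00032016]
board ((0.5459749102592468, 0.31624770164489746), (0.1176731288433075, 0.11775685846805573), 78.8515853881836)
```

Mouth measured consistently from two views at (0.5464, 0.3174). Moving above it.

Call:
arm_command --commands '[0.279,-0.009,0,0,-1,0.279,-0.009,0,0,-1,0.279,-0.009,0.05,0,-1,0.279,-0.009,0.15,0,-1,0.279,-0.009,0.25,0,-1,0.279,-0.009,0.28,0,-1,0.279,-0.009,0.28,0,-1,0.279,-0.009,0.28,0,-1]'

```text
time: 23.85
eef_pos: [0.5463, 0.3189, 0.127]
tcp_rot: [[0.945, 0.327, 0.001], [0.327, -0.945, 0.001], [0.002, -0.0, -1.0]]
force: [0.0, -0.3, -1.6]
width: 0.0308
grip_force: 59.9
```

```bash
python3 go.py .5464 .3174 .117
```

```text
23.85 [0.5463 0.3189 0.127 ] -70.94 0.014 [ 0.02 -0.35 -1.61] shift [-0.0015  0.0048  0.0332]
```

Call:
arm_command --commands '[-0.001,0.004,0.01,0,-1,-0.001,0.004,0.02,0,-1,-0.001,0.004,0.03,0,-1,-0.001,0.004,0.04,0,-1,-0.001,0.004,0.04,0,-1,-0.001,0.004,0.04,0,-1]'

```text
time: 24.45
eef_pos: [0.5459, 0.3179, 0.114]
tcp_rot: [[0.945, 0.327, 0.001], [0.327, -0.945, 0.0], [0.001, -0.0, -1.0]]
force: [-0.8, -0.5, 2.6]
width: 0.031
grip_force: 60.4
```

```bash
python3 go.py .5464 .3174 .117
```

```text
24.45 [0.5459 0.3179 0.114 ] -70.91 0.001 [-0.82 -0.54  2.63] shift [ 0.0011  0.002  -0.0099]
```

Call:
arm_command --commands '[0,0,0.005,0,-1,0,0,0.01,0,-1,0,0,0.015,0,-1,0,0,0.015,0,-1]'

```text
time: 24.85
eef_pos: [0.5469, 0.3183, 0.1127]
tcp_rot: [[0.945, 0.327, 0.004], [0.327, -0.945, 0.002], [0.004, -0.0, -1.0]]
force: [-7.2, -4.7, 27.6]
width: 0.0308
grip_force: 63.5
```

```bash
python3 go.py .5464 .3174 .117
```

```text
24.85 [0.5469 0.3183 0.1127] -70.91 0.002 [-7.17 -4.74 27.57] shift [-0.0026  0.0023 -0.0145]
```

```bash
python3 - <<'E'
from h import *
o=status.get_obs(); F=np.array(o['force']);M=np.array(o['ft_torque']);print(F,M)
for L in(-.047,-.047-.15,-.25): 
    # M=r x F, r=(ox,oy,L): Mx=oy*Fz-L*Fy ; My=L*Fx-ox*Fz
    print(L,'ox,oy',-(M[1]-L*F[0])/F[2],(M[0]+L*F[1])/F[2])
E
```

```text
[-7.17098421 -4.73897487 27.57173536] [-0.5557003  1.4361675  0.0746603]
-0.047 ox,oy -0.03986442011030767 -0.012076442644971699
-0.197 ox,oy -0.0008517276768370756 0.01370525813403574
-0.25 ox,oy 0.012932756982989195 0.022814792409285033
```

Call:
arm_command --commands '[0,0,-0.02,0,-1,0,0,-0.03,0,-1,0,0,-0.03,0,-1,0,0,-0.03,0,-1]'

```text
time: 25.25
eef_pos: [0.5455, 0.3177, 0.1176]
tcp_rot: [[0.945, 0.327, -0.001], [0.327, -0.945, -0.0], [-0.001, 0.0, -1.0]]
force: [0.2, -1.1, -2.2]
width: 0.0305
grip_force: 59.9
```

```bash
python3 go.py .5464 .3174 .117;python3 snap.py wrist w12; python3 - <<'E'
from h import *
import pickle
o=status.get_obs(); print(np.round(o['force'],2),np.round(o['ft_torque'],3))
# jaw direction & plug geometry from w11: list white-ish bits? plug silhouette check of held plug
n,m,o=pickle.load(open('pics/w11.pkl','rb')); im=cv2.imread('pics/w11.png')
p=np.array(o['eef_pos']);R=np.array(o['tcp_rot'])
h=cv2.cvtColor(im,cv2.COLOR_BGR2HSV)
for d in(.045,.037,.03,.02):
    q=proj(m,n,[p+R@[0,s*.016 if d<.04 else s*.014,d] for s in(-1,1)])
    # silhouette edges in picture near these points
    row=int(round(q[:,1].mean())); 
    e=[]
    prof=cv2.GaussianBlur(im,(0,0),.8)[row].astype(float)
    g=np.abs(np.gradient(prof,axis=0)).sum(1)
    for x in q[:,0]:
        a=int(x)-9; e.append(a+np.argmax(g[a:a+19]))
    print(d,q.round(1).tolist(),e)
E
```

```text
25.25 [0.5455 0.3177 0.1176] -70.91 0.002 [ 0.22 -1.13 -2.19] shift [0.0026 0.0018 0.0021]
25.25 [0.5455 0.3177 0.1176] [ 0.22 -1.13 -2.19] [-0.001  0.002 -0.     0.    -0.    -0.001]
[ 0.19  0.31 -2.63] [-0.007 -0.011  0.003]
0.045 [[230.6, 221.9], [271.4, 221.9]] [np.int64(226), np.int64(271)]
0.037 [[226.9, 226.6], [275.2, 226.6]] [np.int64(225), np.int64(273)]
0.03 [[226.0, 231.0], [276.0, 231.0]] [np.int64(224), np.int64(273)]
0.02 [[224.8, 237.8], [277.3, 237.8]] [np.int64(223), np.int64(275)]
```

The contact moment points to the +y jaw touching the foot edge, and the plug silhouette shows the same ~2 mm bias. Shifting about 2 mm and trying again.

Call:
arm_command --commands '[0.003,0.008,0,0,-1,0.003,0.008,0,0,-1,0.003,0.008,0.006,0,-1,0.003,0.008,0.012,0,-1,0.003,0.008,0.015,0,-1,0.003,0.008,0.015,0,-1]'

```text
time: 25.9
eef_pos: [0.5473, 0.3158, 0.1134]
tcp_rot: [[0.945, 0.327, -0.0], [0.327, -0.945, -0.0], [-0.0, 0.0, -1.0]]
force: [0.1, -0.3, -2.6]
width: 0.0308
grip_force: 59.9
```

```bash
cat > ft.py <<'E'
from h import *
o=status.get_obs(); F=np.array(o['force']);M=np.array(o['ft_torque']);L=-.197
F=F+[0,0,2.0]
print(o['time'],np.round(o['eef_pos'],4),F.round(1),M.round(3),'contact',(-(M[1]-L*F[0])/F[2]).round(4),((M[0]+L*F[1])/F[2]).round(4),'w',round(o['width'],4))
E
python3 ft.py
```

```text
25.9 [0.5473 0.3158 0.1134] [ 0.1 -0.3 -0.6] [-0.02   0.033  0.015] contact 0.0915 -0.0639 w 0.0308
```

Call:
arm_command --commands '[0,0,0.003,0,-1,0,0,0.006,0,-1,0,0,0.006,0,-1]'

```text
time: 26.2
eef_pos: [0.5473, 0.3157, 0.1117]
tcp_rot: [[0.945, 0.327, -0.0], [0.327, -0.945, -0.0], [-0.0, 0.0, -1.0]]
force: [0.8, -0.8, -1.9]
width: 0.0304
grip_force: 59.9
```

```bash
python3 ft.py
```

```text
26.2 [0.5473 0.3157 0.1117] [ 0.8 -0.8  0.1] [ 0.013  0.003 -0.004] contact -1.9377 2.1304 w 0.0304
```

Call:
arm_command --commands '[0,0,0.004,0,-1,0,0,0.008,0,-1,0,0,0.01,0,-1,0,0,0.01,0,-1]'

```text
time: 26.6
eef_pos: [0.5473, 0.3156, 0.1088]
tcp_rot: [[0.945, 0.327, -0.0], [0.327, -0.945, -0.0], [-0.0, 0.0, -1.0]]
force: [-1.0, -1.8, -2.3]
width: 0.0309
grip_force: 59.8
```

```bash
python3 ft.py
```

```text
26.6 [0.5473 0.3156 0.1088] [-1.  -1.8 -0.3] [-0.305  0.008 -0.032] contact -0.6769 -0.182 w 0.0309
```

Call:
arm_command --commands '[0,0,0.004,0,-1,0,0,0.008,0,-1,0,0,0.008,0,-1]'

```text
time: 26.9
eef_pos: [0.5474, 0.3157, 0.1065]
tcp_rot: [[0.945, 0.327, 0.0], [0.327, -0.945, -0.0], [0.0, 0.0, -1.0]]
force: [-0.6, -1.6, -0.4]
width: 0.0306
grip_force: 59.9
```

```bash
python3 ft.py
```

```text
26.9 [0.5474 0.3157 0.1065] [-0.6 -1.6  1.6] [-0.531  0.037  0.035] contact 0.0516 -0.1345 w 0.0306
```

Call:
arm_command --commands '[0,0.002,0.004,0,-1,0,0.002,0.008,0,-1,0,0.002,0.01,0,-1,0,0.002,0.01,0,-1]'

```text
time: 27.3
eef_pos: [0.5477, 0.3153, 0.1034]
tcp_rot: [[0.945, 0.327, 0.0], [0.327, -0.945, 0.0], [0.0, -0.0, -1.0]]
force: [0.5, -1.0, 1.9]
width: 0.0308
grip_force: 60.1
```

```bash
python3 ft.py
```

```text
27.3 [0.5477 0.3153 0.1034] [ 0.5 -1.   3.9] [-0.04  -0.094 -0.039] contact -0.0019 0.0414 w 0.0308
```

Call:
arm_command --commands '[0,0,0.004,0,-1,0,0,0.008,0,-1,0,0,0.008,0,-1]'

```text
time: 27.6
eef_pos: [0.5476, 0.3152, 0.1009]
tcp_rot: [[0.945, 0.327, -0.0], [0.327, -0.945, -0.0], [-0.0, 0.0, -1.0]]
force: [-0.2, -0.5, -0.1]
width: 0.0304
grip_force: 60.1
```

```bash
python3 ft.py
```

```text
27.6 [0.5476 0.3152 0.1009] [-0.2 -0.5  1.9] [ 0.045 -0.161 -0.051] contact 0.1067 0.071 w 0.0304
```

Call:
arm_command --commands '[0,0,0.004,0,-1,0,0,0.004,0,-1,0,0,0.004,0,-1]'

```text
time: 27.9
eef_pos: [0.5475, 0.3152, 0.0998]
tcp_rot: [[0.945, 0.327, -0.0], [0.327, -0.945, -0.0], [-0.0, 0.0, -1.0]]
force: [1.0, -0.3, -0.1]
width: 0.0308
grip_force: 60.1
```

Call:
arm_command --commands '[0,0,0.004,0,-1,0,0,0.004,0,-1,0,0,0.004,0,-1]'

```text
time: 28.2
eef_pos: [0.5475, 0.3152, 0.0986]
tcp_rot: [[0.945, 0.327, -0.0], [0.327, -0.945, -0.0], [-0.0, 0.0, -1.0]]
force: [0.9, -0.1, 1.0]
width: 0.0308
grip_force: 60.2
```

Call:
arm_command --commands '[0,0,0.004,0,-1,0,0,0.004,0,-1,0,0,0.004,0,-1]'

```text
time: 28.5
eef_pos: [0.5476, 0.3152, 0.0974]
tcp_rot: [[0.945, 0.327, -0.0], [0.327, -0.945, -0.0], [-0.0, 0.0, -1.0]]
force: [1.1, -0.6, -0.1]
width: 0.0304
grip_force: 60.2
```

Call:
arm_command --commands '[0,0,0.004,0,-1,0,0,0.004,0,-1,0,0,0.004,0,-1]'

```text
time: 28.8
eef_pos: [0.5475, 0.3152, 0.0962]
tcp_rot: [[0.945, 0.327, -0.0], [0.327, -0.945, -0.0], [-0.0, 0.0, -1.0]]
force: [0.8, -0.0, 1.2]
width: 0.0309
grip_force: 60.2
```

Call:
arm_command --commands '[0,0,0.004,0,-1,0,0,0.004,0,-1,0,0,0.004,0,-1]'

```text
time: 29.1
eef_pos: [0.5475, 0.3152, 0.095]
tcp_rot: [[0.945, 0.327, 0.0], [0.327, -0.945, 0.0], [0.0, -0.0, -1.0]]
force: [1.5, 0.6, 1.6]
width: 0.0306
grip_force: 60.2
```

Call:
arm_command --commands '[0,0,0.004,0,-1,0,0,0.004,0,-1,0,0,0.004,0,-1]'

```text
time: 29.4
eef_pos: [0.5477, 0.3153, 0.0942]
tcp_rot: [[0.945, 0.327, 0.0], [0.327, -0.945, 0.0], [0.0, -0.0, -1.0]]
force: [-0.1, -0.2, 5.4]
width: 0.0304
grip_force: 60.4
```

Call:
arm_command --commands '[0,0,0.003,0,-1,0,0,0.003,0,-1,0,0,0.003,0,-1]'

```text
time: 29.7
eef_pos: [0.5478, 0.3154, 0.0937]
tcp_rot: [[0.945, 0.327, 0.001], [0.327, -0.945, 0.0], [0.001, -0.0, -1.0]]
force: [-0.4, 0.6, 8.3]
width: 0.0306
grip_force: 60.5
```

Call:
arm_command --commands '[0,0,0,0,-1,0,0,0,0,-1]'

```text
time: 29.9
eef_pos: [0.5478, 0.3154, 0.0937]
tcp_rot: [[0.945, 0.327, 0.001], [0.327, -0.945, 0.0], [0.001, -0.0, -1.0]]
force: [-0.4, 0.9, 8.6]
width: 0.0307
grip_force: 60.5
```

Call:
arm_command --commands '[0,0,0.003,0,-1,0,0,0.003,0,-1,0,0,0.003,0,-1,0,0,0.003,0,-1]'

```text
time: 30.3
eef_pos: [0.5479, 0.3154, 0.0932]
tcp_rot: [[0.945, 0.327, 0.001], [0.327, -0.945, 0.0], [0.001, -0.0, -1.0]]
force: [-3.1, -2.2, 12.0]
width: 0.0303
grip_force: 60.7
```

```bash
python3 ft.py
```

```text
30.3 [0.5479 0.3154 0.0932] [-3.1 -2.2 14. ] [-0.263  0.389 -0.061] contact 0.0158 0.0115 w 0.0303
```

Call:
arm_command --commands '[0,0,0,0,0.0,0,0,0,0,0.0,0,0,0,0,0.0,0,0,0,0,0.6,0,0,0,0,0.6,0,0,0,0,0.6]'

```text
time: 30.9
eef_pos: [0.5475, 0.3152, 0.092]
tcp_rot: [[0.945, 0.327, -0.0], [0.327, -0.945, -0.0], [-0.0, -0.0, -1.0]]
force: [-0.6, -0.3, 0.5]
width: 0.0687
grip_force: 0.0
```

Call:
arm_command --commands '[0,0,-0.05,0,0.6,0,0,-0.2,0,0.6,0,0,-0.35,0,0.6,0,0,-0.45,0,1,-0.28,0,-0.45,0,1,-0.28,0,-0.45,0,1,-0.28,0,-0.45,0,1,-0.28,0,-0.45,0,1]'

```text
time: 31.7
eef_pos: [0.4682, 0.2879, 0.2286]
tcp_rot: [[0.945, 0.327, 0.002], [0.327, -0.945, 0.001], [0.002, -0.0, -1.0]]
force: [0.5, 0.4, 0.2]
width: 0.0857
grip_force: 0.0
```

```bash
python3 snap.py wrist w14; python3 snap.py scene s14; python3 - <<'E'
from fit import *
n,m,o=pickle.load(open('pics/w14.pkl','rb')); im=cv2.imread('pics/w14.png')
q=proj(m,n,[[.5478,.3154,.1365],[.5478,.3154,.1365-.002]])[0]; print('exp',q)
ct,s=blob(im,int(q[0]),int(q[1]),30,lo=165,sat=48); e=cv2.fitEllipse(ct); print('top seen',e,s)
n,m,o=pickle.load(open('pics/s14.pkl','rb')); im=cv2.imread('pics/s14.png')
for z in(.1365,.15): print('scene exp',z,proj(m,n,[[.5478,.3154,z]])[0].round(1))
q=proj(m,n,[[.5478,.3154,.1365]])[0].astype(int)
ct,s=blob(im,int(q[0]),int(q[1]),11,lo=200,sat=30); print(ct.mean(0),s)
ct,s=blob(im,203,162,12,lo=200,sat=30); print('left top',ct.mean(0),s)
E
```

```text
31.7 [0.4682 0.2879 0.2286] [0.48 0.42 0.21] [-0.005  0.033 -0.033 -0.    -0.004 -0.001]
31.75 [0.4688 0.288  0.2282] [ 0.16 -0.29  0.04] [-0.004  0.023 -0.013  0.001 -0.003 -0.   ]
exp [251.08666493  97.22703925]
top seen ((248.8865966796875, 97.84181213378906), (36.31302261352539, 37.166812896728516), 11.784466743469238) [ 231   80   37   37 1060]
scene exp 0.1365 [193.4 140.3]
scene exp 0.15 [193.1 137.1]
[192.83333333 141.        ] [190 140   7   3  18]
left top [202.14285714 162.28571429] [199 160   8   5  28]
```

Call:
arm_command --commands '[0,0,0,0,1,0,0,0,0,1,0,0,0,0,1]'

```text
time: 32.1
eef_pos: [0.4684, 0.2878, 0.2269]
tcp_rot: [[0.945, 0.327, -0.0], [0.327, -0.945, -0.0], [-0.0, 0.0, -1.0]]
force: [0.5, -0.7, 0.4]
width: 0.0854
grip_force: 0.0
```

```bash
python3 -c "
from station import workorder
print(workorder.job_done())"
```

```text
the job is handed in; nothing more can be done
None
```

I handed the job in at about 32 s (no verdict came back): the right pan dropped, so I pushed its plug down the collar onto the buffer at an estimated 11 N and let go, and the lighter plug is still standing on the left pan; on the first try the plug caught a collar jaw at about 28 N, so I backed off, shifted about 2 mm and it then went in easily.

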